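Seat the honey jar and bring it to the front of the carousel

ROBOT

A 6-joint arm with a two-finger parallel gripper is mounted at the origin on a cart in front of the work surface, level with it; the furniture and walls round the work are solid. World frame = base frame: x ahead of the robot, y to its left, z up, the work surface at z = 0. Lengths are in m, angles in rad, forces in N, time in s.
With the tool pointing down it reaches from about 0.375 to 0.975 m from the base axis. Payload 3.8 kg.
Tool frame: the origin (TCP) lies on the centre line of the jaws, within the pads' length; the fingertips stand 22 mm ahead of it and the grasp point (between the pads) lies 3 mm ahead of it (r.tip_extent is the distance from the TCP to the fingertips, in m); z points along the fingers, y is the line along which they close (so a half turn about z gives the same grasp; the last joint's range is limited). The gripper opens to 85 mm and grips with 20 to 120 N. Pads are 22 mm wide; open, the fingers measure 114 mm over their backs; the gripper's body (76 mm by 85 mm) begins 54 mm behind the grasp point. The pads swing forward as they close: fully open they stand 13 mm farther back than shut.
Start: joints at [-1.262, 0.264, 1.604, -0, 1.274, -0.037], TCP at [0.229, -0.635, 0.253] pointing down, gripper open.
Joint ranges: [-2.63, 2.63], [-0.94, 2.18], [0.31, 2.57], [-1.31, 4.45], [0, 2.66], [-2.55, 2.55]. Speed limits (rad/s): [2.57, 2.57, 3.14, 3.14, 3.14, 3.14].

INTERFACE

Orientations are given as a unit quaternion [w, x, y, z].
In Python, from workcell import r, eyes, workorder gives the robot as it stands. The module is installed in compiled form; this text tells all that it offers.
- The arm moves only by the tool drive_tool, never from a script. Its argument "plan" is a list of rows, each a list of 5 numbers: the shift along the world's x, y, z in m, then the turn about the world's z in rad, then the closure, from -1 (fully open) to 1 (shut). In form: [[tx, ty, tz, twist, hand], ...]. A call has 1 to 8 rows; each row shifts and turns the commanded pose from where the row before left it; what a row does not reach is not made up. A row lasts 1/10 s, in which the tool goes at most 50 mm and 8.59 degrees, less where a joint would pass 70% of its speed; a pose out of reach is approached as far as the arm can. A call with a gripper value outside its range is refused whole. The fingers move at their own pace and stop on an object; the grip force is fixed at half the most. Time passes only in rows, so rows that do not move let the fingers close. It gives the time, the measured TCP pose, the force, the opening and the grip force at its end, in the units of the state.
- r.read_state(): the state, without advancing time (a new reading comes with each control period).
- eyes.camera(name): name is "scene" or "side" or "wrist"; returns a dict with "pixels" (400x640x3 uint8, red, green, blue), "intrinsics" (3x3 intrinsics, pixels), "dist_coeffs" ([k1, k2, p1, p2, k3] as OpenCV has them; the pictures are not rectified), "extrinsics" (4x4, takes a point from world to camera coordinates). Camera axes: x right, y down, z forward; pixel columns grow to the right and rows downward; lengths in m; the calibration is good to about 2 mm. A picture is of the moment at which its call begins. There is no depth.
- workorder.hand_in(): hands the job in; it is judged then, once.
The state is a dict: "t": time; "q": joint angles; "joint_velocities": joint speeds; "effort": joint torques, N m; "eef_pos": TCP position; "tcp_rot": TCP orientation; "wrist_force": force on the tool from outside, world axes, zero at the start; "torque": the same for the moment, N m; "gripper_width": finger opening in m; "finger_force": force on a finger pad.
Only numpy, scipy, OpenCV 4.12 (cv2) and the standard library are available. Lean on these libraries where they do the work, as an engineer would, in place of code of your own. Each camera call takes 0.05 s, during which the arm holds its last target. There are 200 camera calls.

TASK

Put the honey jar that stands by itself on the worktop, right of the condiment carousel, upright and fully home in the carousel's empty socket. Then grip the carousel's upright handle post and turn the carousel until the honey jar stands at the front, in line with the fixed pointer on the carousel's foot, and finish while still gripping the post so that the carousel is held still there. Leave the tomato in front, the green cup to the left and the mandarin behind the jar where they are, and do not tip the jar over.

Things in the scene. Friction and masses are not known exactly. Their poses are not given: they have to be found in the camera images.
- carousel: fixed foot of the carousel on the worktop: dark wood disc, 230 mm across, 12 mm high; origin on the turning axis at the worktop. Its own -x axis points to the front, where the pointer sticks out under the turntable: a bar ending in a steel stud 161 mm from the axis, 34 mm high. The foot is turned up to about 0.45 rad from facing the robot.
- turntable (a joint): angle (rad) of the turntable on the foot: wooden disc 280 mm across, its top 30 mm above the worktop, a wooden button 44 mm across, 55 mm high at its centre. Counter-clockwise from above positive; no stops; turns easily (about 0.6 N at the handle) and stays where left. At 0 or any full turn the empty socket is exactly at the pointer. Starts 0.8 to 5.5.
- pocket (a point): centre of the floor of the empty socket, 30 mm above the worktop and 85 mm from the turning axis; turns with the turntable. The socket is a steel ring 18 mm high, about 67 mm inside, its mouth flared to about 74 mm, 83 mm outside.
- handle: upright handle post of dark wood on the turntable, 110 mm from the axis, straight across the axis from the empty socket; round, 18 mm across, rising 131 mm above the turntable top (top 161 mm above the worktop). Origin at its foot.
- handle_grip (a point): point on the handle post's axis, 19 mm below its top, where it is easily gripped from above.
- jar: honey jar with white lid, standing loose on the worktop, 61 mm across and 111 mm high (lid 61 mm across, top 11 mm), 0.33 to 0.65 kg; origin at the centre of its underside, z up.
- tomato: tomato in front, near the robot, 75 mm, loose, leave alone; origin under it
- cup: green cup left of the carousel, 88 mm across, 60 mm high, handle at the side, loose, leave alone; origin under it
- mandarin: mandarin, 55 mm, loose, behind the jar, leave alone; origin under it
- carousel_salt: salt shaker fixed in its socket on the turntable, 44 mm across, 90 mm high, 85 mm from the turning axis, a quarter turn clockwise (from above) from the empty socket; origin under it
- carousel_tin: food tin fixed in its socket on the turntable, 58 mm across, 72 mm high, 85 mm from the turning axis, a quarter turn counter-clockwise (from above) from the empty socket; origin under it

How it is judged:
On the way, in this order (a step that is already met when the one before it is completed fails the run):
1. the jar stands fully home in the socket, let go, while the socket is still away from the pointer (horizontal distance between jar and pocket below 0.008 m and z of jar in the frame of pocket below 0.004 m and angle between jar's own z axis and vertical below 0.06 rad and contact force between the fingers and jar below 0.1 N and (x of pocket in the frame of carousel above 0 m or y of pocket in the frame of carousel above 0.025 m or y of pocket in the frame of carousel below -0.025 m)), for 0.2 s.
2. the handle post is gripped while the socket is still away from the pointer (contact force between the fingers and handle above 3 N and (x of pocket in the frame of carousel above 0 m or y of pocket in the frame of carousel above 0.015 m or y of pocket in the frame of carousel below -0.015 m)), for 0.1 s.
At the end, for the whole second after the job is handed in: The socket with the jar is at the front, within 12 mm (about 8 degrees) sideways of the pointer's line, the turntable still (under 0.05 rad/s), the jar upright and fully home in the socket (within 4 mm of its floor), and the fingers grip the handle post with more than 3 N (x of pocket in the frame of carousel below 0 m and y of pocket in the frame of carousel between -0.012 and 0.012 m and velocity of joint turntable between -0.05 and 0.05 rad/s and horizontal distance between jar and pocket below 0.008 m and z of jar in the frame of pocket below 0.004 m and angle between jar's own z axis and vertical below 0.06 rad and contact force between the fingers and handle above 3 N); the arm keeps its last pose, push and grip.
It fails at once if the tomato is moved more than 40 mm (distance of tomato from where it was at the start of the episode above 0.04 m).
It fails at once if the cup is moved more than 40 mm (distance of cup from where it was at the start of the episode above 0.04 m).
It fails at once if the mandarin is moved more than 40 mm (distance of mandarin from where it was at the start of the episode above 0.04 m).
It fails at once if the jar is tipped over (angle between jar's own z axis and vertical above 0.8 rad).
It also fails if it takes over 54 s, if anything falls off the work surface, if the arm or the gripper's body presses on something with over 40 N, if the wrist force passes 120 N, or if a joint passes its speed limit or range.

## Working session

There is one attempt and no reset: what is moved stays moved. The work goes in short steps, Python scripts to look and compute and a tool call to move; the robot and the scene stay as the last step left them, time stands still between calls to the robot, and variables do not carry over. Pictures are saved under pics/ and viewed, at most 10 in all, crops included, and the job is handed in when it is done.

Besides the shell and the picture viewer there is one more tool, called as name([rows], argument=value, ...), one row to a line, values as JSON. drive_tool: Moves the arm, as the interface text tells. Its arguments: {"type":"object","properties":{"plan":{"type":"array","items":{"type":"array","items":{"type":"number"}}}},"required":["plan"]}

```bash
mkdir -p pics
cat > h.py <<'E'
import numpy as np, cv2
from workcell import r, eyes, workorder
def shot(n,f):
    c=eyes.camera(n); cv2.imwrite('pics/'+f,c['pixels'][:,:,::-1]); np.savez('pics/'+f+'.npz',**c); return c
def ray(c,uv):
    K=np.array(c['intrinsics'],float);D=np.array(c['dist_coeffs'],float);E=np.array(c['extrinsics'],float)
    p=cv2.undistortPoints(np.array([[uv]],float),K,D)[0,0]
    R=E[:3,:3]; o=-R.T@E[:3,3]; return o,R.T@np.array([p[0],p[1],1])
def atz(c,uv,z):
    o,d=ray(c,uv); return (o+d*(z-o[2])/d[2]).round(4)
def proj(c,P):
    E=np.array(c['extrinsics'],float)
    return cv2.projectPoints(np.array(P,float).reshape(-1,3),cv2.Rodrigues(E[:3,:3])[0],E[:3,3],np.array(c['intrinsics'],float),np.array(c['dist_coeffs'],float))[0][:,0]
def load(f): return dict(np.load('pics/'+f+'.npz'))
E
python3 - <<'E'
from h import *
for n in('scene','side'):
    c=shot(n,n+'1.png'); E=c['extrinsics'];print(n,-np.array(E)[:3,:3].T@np.array(E)[:3,3])
s=r.read_state();print(s['t'],s['eef_pos'],s['tcp_rot'],s['gripper_width'],r.tip_extent)
E
```

```text
scene [-0.17414068  1.08478495  0.83935794]
side [0.41469645 0.7829052  0.78595873]
0.1 [ 0.22858026 -0.63446176  0.25209355] [-1.01345648e-03  9.85094564e-01  1.72010616e-01 -1.44660779e-04] 0.08510781045977181 0.022
```

View pics/scene1.png

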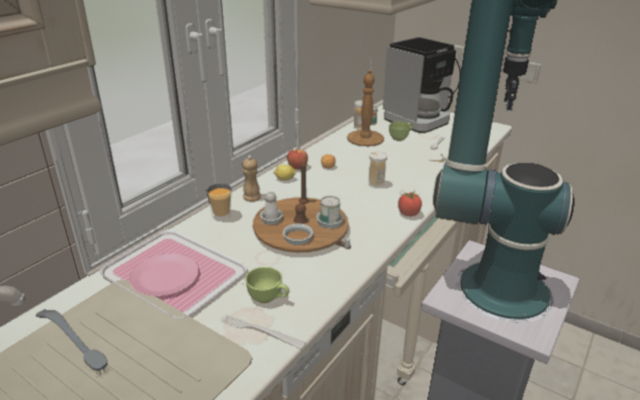

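View pics/side1.png

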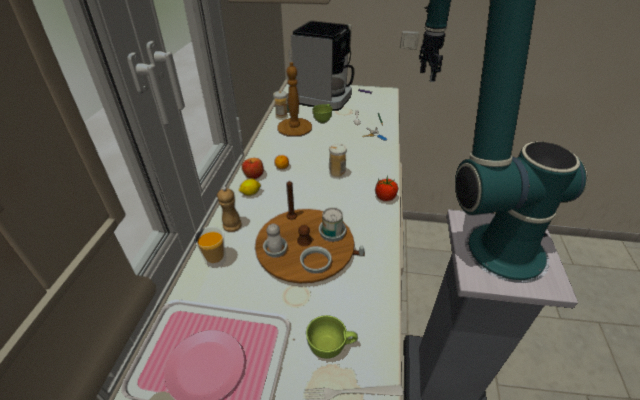

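The scene picture shows the carousel at about (300,222), and the jar at about (377,170) with the tomato, mandarin and cup around it. The side picture shows the socket at (316,258), handle at (291,200), jar at (338,160) and pointer stud at (361,251). I'll zoom in to measure these.

Run:
```python
from h import *
im=cv2.imread('pics/side1.png')[138:288,240:400]
cv2.imwrite('pics/side1z.png',cv2.resize(im,(640,600),interpolation=cv2.INTER_CUBIC))
im=cv2.imread('pics/scene1.png')[145:265,245:405]
cv2.imwrite('pics/scene1z.png',cv2.resize(im,(800,600),interpolation=cv2.INTER_CUBIC))
```

```text
(no output)
```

View pics/side1z.png

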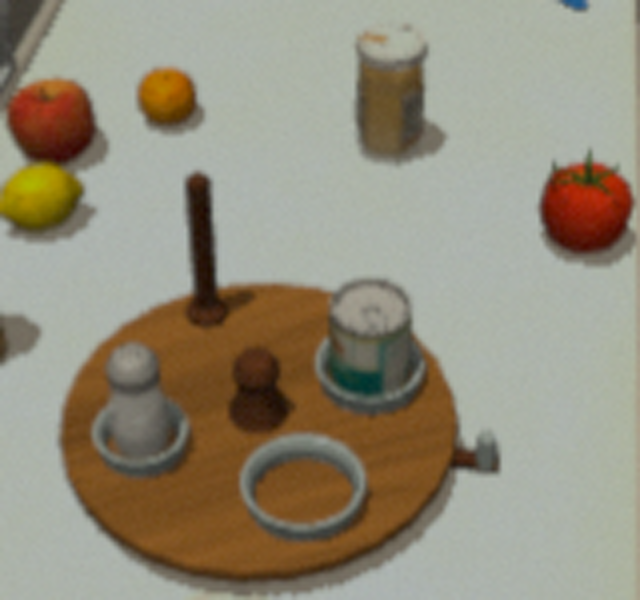

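View pics/scene1z.png

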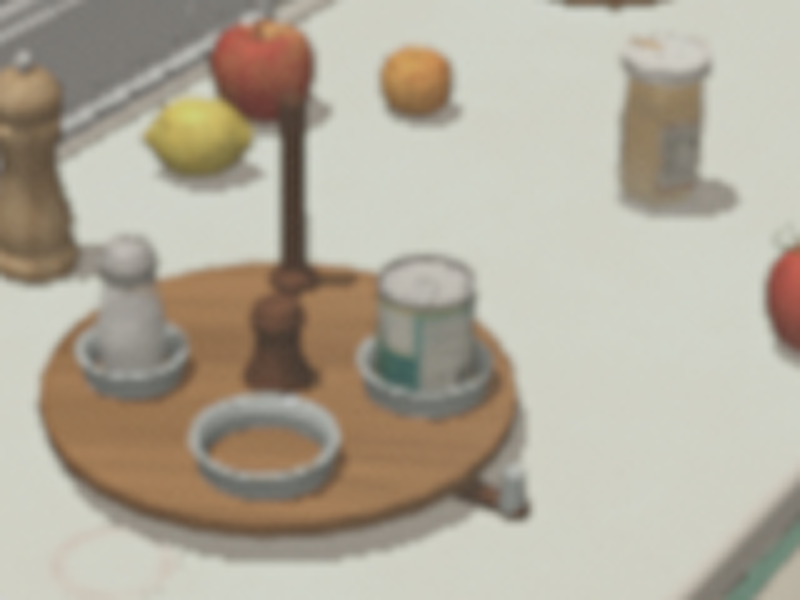

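```bash
cat > fit.py <<'E'
from h import *
from scipy.optimize import least_squares
a=load('side1.png');b=load('scene1.png')
S=lambda x,y:np.array([(x+.5)/4-.5+240,(y+.5)/4-.5+138])
C=lambda x,y:np.array([(x+.5)/5-.5+245,(y+.5)/5-.5+145])
obs={'ring':(S(303,481),C(265,433)),'handle':(S(198,178),C(294,93)),'tin':(S(371,308),C(427,281)),'stud':(S(487,436),C(513,475)),'disc':(S(261,428),C(279,394)),'jar':(S(392,45),C(667,55))}
def pts(p):
    cx,cy,f,g,jx,jy=p; q=lambda R,t,z:[cx+R*np.cos(t),cy+R*np.sin(t),z]
    return dict(ring=q(.085,f,.048),handle=q(.11,f+np.pi,.161),tin=q(.085,f+np.pi/2,.102),stud=q(.161,g,.034),disc=[cx,cy,.03],jar=[jx,jy,.111])
def res(p,):
    P=pts(p);return np.concatenate([ (proj(c,P[k])[0]-obs[k][i])*(.4 if k=='disc' else 1) for k in obs for i,c in enumerate((a,b))])
for k in obs: print(k,[atz(c,obs[k][i],dict(ring=.048,handle=.161,tin=.102,stud=.034,disc=.03,jar=.111)[k]) for i,c in enumerate((a,b))])
s=least_squares(res,[.6,.1,1.5,3,.6,-.3],loss='soft_l1');print(s.x.round(4),s.cost);print(s.fun.reshape(-1,4).round(1))
P=pts(s.x);print({k:np.round(v,4) for k,v in P.items()})
print('turn angle',(s.x[2]-s.x[3])%(2*np.pi))
for n,c,uv in(('mandarin',a,S(167,97)),('tomato',a,S(586,206)),('tom',b,np.array([410,204])),('mand',b,C(416,81))):print(n,atz(c,uv,.03))
# jar base check: silhouette bottom
for z in(0,.055,.1):print(proj(a,[s.x[4],s.x[5],z]).round(1))
E
python3 fit.py
```

```text
ring [array([0.529 , 0.1484, 0.048 ]), array([0.528 , 0.1462, 0.048 ])]
handle [array([ 0.6292, -0.0169,  0.161 ]), array([ 0.6268, -0.0184,  0.161 ])]
tin [array([0.5002, 0.0338, 0.102 ]), array([0.4964, 0.0345, 0.102 ])]
stud [array([0.4128, 0.0771, 0.034 ]), array([0.4058, 0.0842, 0.034 ])]
disc [array([0.5686, 0.0895, 0.03  ]), array([0.5612, 0.088 , 0.03  ])]
jar [array([ 0.5243, -0.2874,  0.111 ]), array([ 0.5197, -0.2875,  0.111 ])]
[ 0.5717  0.0762  2.1119  3.1292  0.5223 -0.2885] 3.923549402407895
[[ 0.4  0.2 -0.6  0.5]
 [ 0.4 -0.2 -0.5 -0.1]
 [ 0.5 -0.3 -0.3 -0.6]
 [ 0.7  0.4 -0.4 -1.6]
 [-0.1 -1.4 -0.2 -1.2]
 [ 0.6 -0.1 -0.6 -0.3]]
{'ring': array([0.5279, 0.149 , 0.048 ]), 'handle': array([ 0.6284, -0.0181,  0.161 ]), 'tin': array([0.4988, 0.0324, 0.102 ]), 'stud': array([0.4107, 0.0782, 0.034 ]), 'disc': array([0.5717, 0.0762, 0.03  ]), 'jar': array([ 0.5223, -0.2885,  0.111 ])}
turn angle 5.265913507578576
mandarin [ 0.7283 -0.2988  0.03  ]
tomato [ 0.3506 -0.1953  0.03  ]
tom [ 0.351  -0.1946  0.03  ]
mand [ 0.722  -0.2976  0.03  ]
[[337.4 175.3]]
[[337.8 162.5]]
[[338.2 151.5]]
```

drive_tool([
  [0.03, 0.035, 0, 0, -1],
  [0.03, 0.035, 0, 0, -1],
  [0.03, 0.035, 0, 0, -1],
  [0.03, 0.035, 0, 0, -1],
  [0.03, 0.035, 0, 0, -1],
  [0.03, 0.035, 0, 0, -1],
  [0.03, 0.035, 0, 0, -1],
  [0.03, 0.035, 0, 0, -1],
])

```text
t: 0.9
eef_pos: [0.4695, -0.3532, 0.2528]
tcp_rot: [-0.0, 0.985, 0.172, -0.0]
wrist_force: [0.0, -0.9, -0.6]
gripper_width: 0.0857
finger_force: 0.0
```

drive_tool([
  [0.027, 0.033, 0, 0, -1],
  [0.026, 0.032, 0, 0, -1],
  [0, 0, 0, 0, -1],
  [0, 0, 0, 0, -1],
])

```text
t: 1.3
eef_pos: [0.522, -0.289, 0.2527]
tcp_rot: [-0.0, 0.985, 0.173, -0.001]
wrist_force: [-0.6, 0.0, 0.0]
gripper_width: 0.0856
finger_force: 0.0
```

Run:
```python
from h import *
c=shot('wrist','w1.png');s=r.read_state();print(s['eef_pos'],s['wrist_force']);p=s['eef_pos']
print(proj(c,[[.5223,-.2885,.111],[.5223,-.2885,0],[p[0],p[1],p[2]-.003],[.725,-.298,.027]]).round(1))
```

```text
[ 0.52147319 -0.28991128  0.25278441] [-1.05024423  0.31846404 -0.0066292 ]
[[318.9 192.3]
 [318.9 166.9]
 [321.1 279.5]
 [399.  -16.2]]
```

View pics/w1.png

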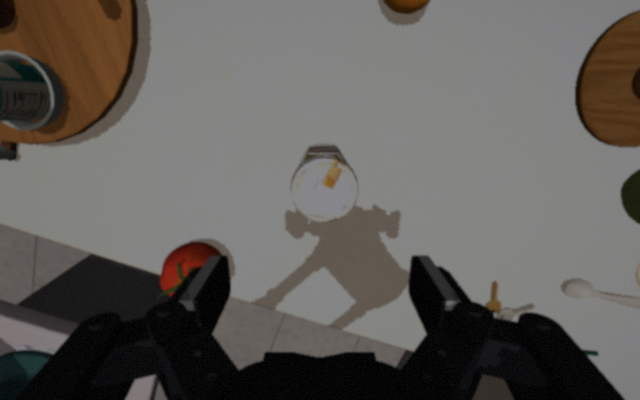

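The wrist picture shows the lid centred at about (324.5,188), against a prediction of (319,192).

Run:
```python
from h import *
c=load('w1.png');print(atz(c,(324.5,188),.111), atz(c,(291,188),.111),atz(c,(358,188),.111))
```

```text
[ 0.5277 -0.2918  0.111 ] [ 0.5176 -0.264   0.111 ] [ 0.5378 -0.3195  0.111 ]
```

drive_tool([
  [0.004, -0.001, -0.03, 0, -1],
  [0, 0, -0.035, 0, -1],
  [0, 0, -0.035, 0, -1],
  [0, 0, -0.035, 0, -1],
  [0, 0, -0.03, 0, -1],
  [0, 0, 0, 0, -1],
])

```text
t: 1.95
eef_pos: [0.5209, -0.2902, 0.0829]
tcp_rot: [-0.003, 0.985, 0.171, -0.004]
wrist_force: [-0.6, -0.3, -0.5]
gripper_width: 0.0856
finger_force: 0.0
```

Run:
```python
from h import *
c=shot('wrist','w2.png');s=r.read_state();print(s['eef_pos'],s['wrist_force'])
```

```text
[ 0.52284421 -0.29109314  0.08572674] [-0.02675631  0.25555258 -0.12784016]
```

View pics/w2.png

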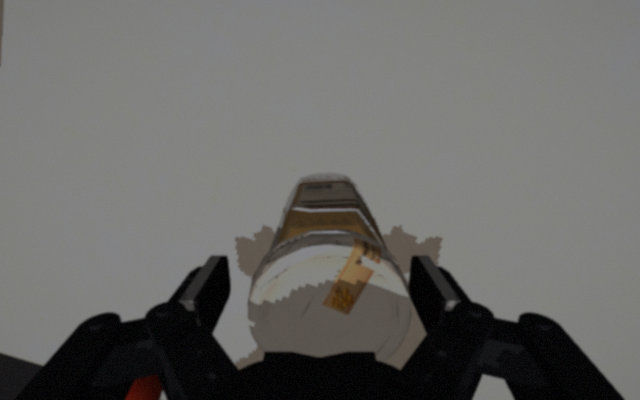

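Run:
```python
from h import *
c=load('w2.png')
for y in (.524,.526,.528):
  t=np.linspace(0,6.28,200);q=proj(c,np.c_[y+.0305*np.cos(t),-.291+.0305*np.sin(t),0*t+.111]);print(y,q.min(0),q.max(0))
for z in(.1,.111):print(atz(c,(248,310),z),atz(c,(410,310),z))
```

```text
0.524 [240.11720544 241.99488209] [409.09885326 382.30909016]
0.526 [241.55307767 236.7902819 ] [411.47554631 378.69692604]
0.528 [243.00609711 231.52391988] [413.8769788  375.04521869]
[ 0.509  -0.2639  0.1   ] [ 0.5311 -0.325   0.1   ]
[ 0.518 -0.264  0.111] [ 0.5378 -0.3186  0.111 ]
```

drive_tool([
  [0.001, -0.001, 0, 0, -1],
  [0, 0, 0, 0, -1],
  [0, 0, 0, 0, -1],
])

```text
t: 2.3
eef_pos: [0.5282, -0.2932, 0.0907]
tcp_rot: [0.001, 0.985, 0.172, 0.002]
wrist_force: [0.2, -1.1, 0.6]
gripper_width: 0.0854
finger_force: 0.0
```

drive_tool([
  [0, 0, 0, 0, 0],
  [0, 0, 0, 0, 1],
  [0, 0, 0, 0, 1],
  [0, 0, 0, 0, 1],
  [0, 0, 0, 0, 1],
  [0, 0, 0, 0, 1],
  [0, 0, 0, 0, 1],
  [0, 0, 0, 0, 1],
])

```text
t: 3.1
eef_pos: [0.5273, -0.2921, 0.0896]
tcp_rot: [0.0, 0.985, 0.172, 0.0]
wrist_force: [-1.6, 0.4, 6.5]
gripper_width: 0.0593
finger_force: 63.5
```

drive_tool([
  [0, 0, 0.01, 0, 1],
  [0, 0, 0.03, 0, 1],
  [0, 0, 0.035, 0, 1],
  [0, 0, 0.035, 0, 1],
  [0, 0, 0.02, 0, 1],
  [0, 0, 0.005, 0, 1],
  [0, 0, 0, 0, 1],
])

```text
t: 3.8
eef_pos: [0.5266, -0.2919, 0.2234]
tcp_rot: [0.0, 0.985, 0.172, 0.0]
wrist_force: [0.7, 0.4, -5.8]
gripper_width: 0.0594
finger_force: 66.5
```

drive_tool([
  [0, 0.02, 0, 0, 1],
  [0, 0.04, 0, 0, 1],
  [0, 0.045, 0, 0, 1],
  [0, 0.045, 0, 0, 1],
  [0, 0.045, 0, 0, 1],
  [0, 0.045, 0, 0, 1],
  [0, 0.045, 0, 0, 1],
  [0, 0.045, 0, 0, 1],
])

```text
t: 4.6
eef_pos: [0.5244, 0.0403, 0.2205]
tcp_rot: [-0.001, 0.985, 0.172, -0.002]
wrist_force: [1.1, 1.0, -5.5]
gripper_width: 0.0592
finger_force: 66.7
```

drive_tool([
  [0, 0.045, 0, 0, 1],
  [0, 0.035, 0, 0, 1],
  [0, 0.02, 0, 0, 1],
  [0, 0.01, 0, 0, 1],
  [0, 0, 0, 0, 1],
  [0, 0, 0, 0, 1],
  [0, 0, 0, 0, 1],
])

```text
t: 5.3
eef_pos: [0.5265, 0.1467, 0.2227]
tcp_rot: [0.0, 0.985, 0.171, -0.001]
wrist_force: [-0.1, 0.2, -4.3]
gripper_width: 0.0591
finger_force: 66.8
```

Run:
```python
from h import *
for n in('side','scene'):
  shot(n,n+'2.png')
s=r.read_state();print(s['eef_pos'],s['wrist_force'],s['gripper_width'])
a=cv2.imread('pics/side2.png')[170:290,240:400];b=cv2.imread('pics/scene2.png')[145:265,240:400]
z=lambda i:cv2.resize(i,(400,300),interpolation=cv2.INTER_CUBIC)
cv2.imwrite('pics/z2.png',cv2.resize(np.hstack([a,b]),None,fx=2.5,fy=2.5,interpolation=cv2.INTER_CUBIC))
```

```text
[0.52684785 0.14679572 0.22314948] [-0.87257112  0.18689096 -4.62953863] 0.05893762540837235
```

View pics/z2.png

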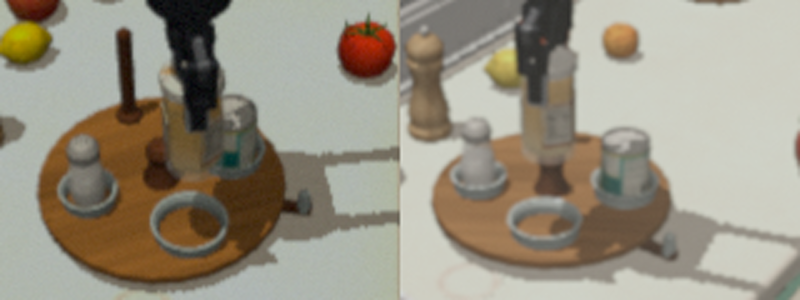

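The held jar hangs upright over the socket. Its underside is at about (191,178) in the left crop and (550,160) in the right crop. I'll compare those with the projection.

Run:
```python
from h import *
t=np.linspace(0,6.28,100)
for n,o in(('side2.png',(240,170)),('scene2.png',(240,145))):
  c=load(n)
  for x,y in((.5268,.1468),(.5288,.1468),(.5268,.1488)):
    q=(proj(c,np.c_[x+.0305*np.cos(t),y+.0305*np.sin(t),0*t+.133])-o+.5)*2.5
    print(n,x,y,q.min(0).round(),q.max(0).round())
  # ring rim as seen
  for x,y in((.528,.1485),(.526,.1485),(.528,.1465)):
    q=(proj(c,np.c_[x+.0415*np.cos(t),y+.0415*np.sin(t),0*t+.048])-o+.5)*2.5
    print(' ring',x,y,q.min(0).round(1),q.max(0).round(1))
```

```text
side2.png 0.5268 0.1468 [160. 141.] [222. 185.]
side2.png 0.5288 0.1468 [158. 141.] [220. 185.]
side2.png 0.5268 0.1488 [160. 143.] [222. 187.]
 ring 0.528 0.1485 [151.  191.9] [230.3 252.2]
 ring 0.526 0.1485 [152.9 192.2] [232.1 252.4]
 ring 0.528 0.1465 [151.3 190.6] [230.5 250.6]
scene2.png 0.5268 0.1468 [116. 137.] [174. 166.]
scene2.png 0.5288 0.1468 [115. 136.] [172. 166.]
scene2.png 0.5268 0.1488 [115. 137.] [173. 167.]
 ring 0.528 0.1485 [106.2 197. ] [181.9 239.5]
 ring 0.526 0.1485 [107.6 197.6] [183.3 240.1]
 ring 0.528 0.1465 [107.3 196.2] [182.9 238.6]
```

drive_tool([
  [0.0015, 0.0015, -0.02, 0, 1],
  [0, 0, -0.03, 0, 1],
  [0, 0, -0.02, 0, 1],
  [0, 0, -0.005, 0, 1],
  [0, 0, 0, 0, 1],
  [0, 0, 0, 0, 1],
  [0, 0, 0, 0, 1],
])

```text
t: 6.1
eef_pos: [0.5297, 0.1496, 0.1501]
tcp_rot: [-0.0, 0.985, 0.172, 0.002]
wrist_force: [-0.4, -0.3, -4.5]
gripper_width: 0.059
finger_force: 66.8
```

Run:
```python
from h import *
for n in('side','scene'): shot(n,n+'3.png')
s=r.read_state();print(s['eef_pos'],s['wrist_force'],s['gripper_width'])
a=cv2.imread('pics/side3.png')[200:290,280:350];b=cv2.imread('pics/scene3.png')[170:260,265:335]
cv2.imwrite('pics/z3.png',cv2.resize(np.hstack([a,b]),None,fx=5.5,fy=5.5,interpolation=cv2.INTER_CUBIC))
```

```text
[0.52932915 0.14966596 0.14981952] [ 0.19840396 -0.52617047 -4.89159097] 0.059267922746261005
```

View pics/z3.png

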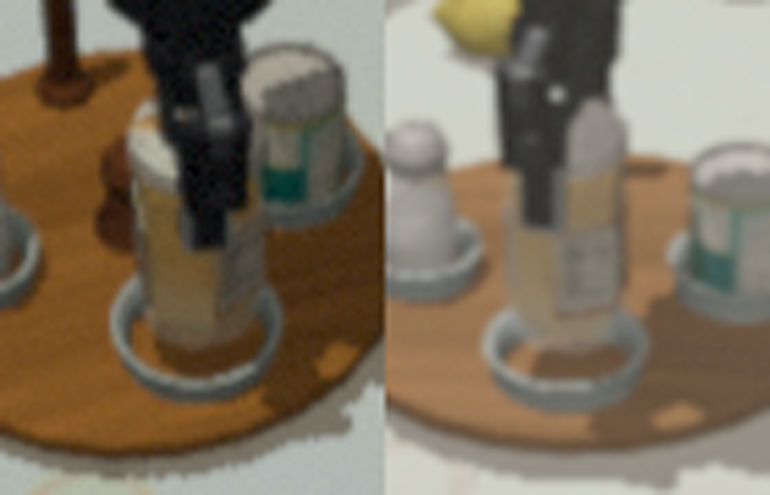

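Run:
```python
from h import *
t=np.linspace(0,6.28,100)
for n,o in(('side3.png',(280,200)),('scene3.png',(265-70,170))):
  c=load(n)
  for R,z,x,y in((.0415,.048,.5285,.1485),(.0305,.06,.5285,.1485),(.0305,.06,.5305,.1485),(.0305,.06,.5285,.1465),(.0305,.155,.5285,.1485)):
    q=(proj(c,np.c_[x+R*np.cos(t),y+R*np.sin(t),0*t+z])-o+.5)*5.5
    print(n,R,z,x,y,q.min(0).round(),q.max(0).round(),((q.min(0)+q.max(0))/2).round(1))
```

```text
side3.png 0.0415 0.048 0.5285 0.1485 [111. 257.] [286. 390.] [198.3 323.4]
side3.png 0.0305 0.06 0.5285 0.1485 [133. 257.] [263. 354.] [198.  305.6]
side3.png 0.0305 0.06 0.5305 0.1485 [129. 256.] [258. 354.] [193.8 305.1]
side3.png 0.0305 0.06 0.5285 0.1465 [134. 254.] [263. 351.] [198.7 302.4]
side3.png 0.0305 0.155 0.5285 0.1485 [126. 113.] [265. 210.] [195.5 161.7]
scene3.png 0.0415 0.048 0.5285 0.1485 [480. 296.] [647. 389.] [563.5 342.3]
scene3.png 0.0305 0.06 0.5285 0.1485 [502. 288.] [625. 356.] [563.3 321.7]
scene3.png 0.0305 0.06 0.5305 0.1485 [499. 286.] [621. 354.] [560.  320.4]
scene3.png 0.0305 0.06 0.5285 0.1465 [504. 286.] [627. 354.] [565.7 319.9]
scene3.png 0.0305 0.155 0.5285 0.1485 [498. 125.] [625. 189.] [561.2 156.6]
```

drive_tool([
  [0.002, 0.0015, 0, 0, 1],
  [0, 0, -0.005, 0, 1],
  [0, 0, -0.006, 0, 1],
  [0, 0, -0.006, 0, 1],
  [0, 0, -0.005, 0, 1],
  [0, 0, 0, 0, 1],
  [0, 0, 0, 0, 1],
])

```text
t: 6.9
eef_pos: [0.53, 0.1509, 0.1258]
tcp_rot: [0.0, 0.985, 0.172, -0.0]
wrist_force: [-0.0, -0.3, -4.8]
gripper_width: 0.0589
finger_force: 66.8
```

drive_tool([
  [0, 0, -0.003, 0, 1],
  [0, 0, -0.002, 0, 1],
  [0, 0, -0.001, 0, 1],
  [0, 0, 0, 0, 1],
  [0, 0, 0, 0, 1],
])

```text
t: 7.4
eef_pos: [0.5304, 0.151, 0.1203]
tcp_rot: [0.0, 0.985, 0.172, 0.0]
wrist_force: [-0.6, -0.0, -5.3]
gripper_width: 0.0588
finger_force: 66.3
```

drive_tool([
  [0, 0, -0.001, 0, 1],
  [0, 0, -0.001, 0, 1],
  [0, 0, 0, 0, 1],
  [0, 0, 0, 0, 1],
])

```text
t: 7.8
eef_pos: [0.531, 0.1512, 0.1191]
tcp_rot: [-0.0, 0.985, 0.172, 0.001]
wrist_force: [-0.2, 0.8, -0.4]
gripper_width: 0.0587
finger_force: 69.3
```

drive_tool([
  [0, 0, -0.001, 0, 1],
  [0, 0, 0, 0, 0.2],
  [0, 0, 0, 0, -0.3],
  [0, 0, 0, 0, -1],
  [0, 0, 0, 0, -1],
  [0, 0, 0, 0, -1],
  [0, 0, 0, 0, -1],
  [0, 0, 0, 0, -1],
])

```text
t: 8.6
eef_pos: [0.5303, 0.1509, 0.1172]
tcp_rot: [0.0, 0.985, 0.172, -0.0]
wrist_force: [0.3, -0.8, -1.5]
gripper_width: 0.085
finger_force: 0.0
```

drive_tool([
  [0, 0, 0.01, 0, -1],
  [0, 0, 0.03, 0, -1],
  [0, 0, 0.03, 0, -1],
  [0, 0, 0.03, 0, -1],
  [0, 0, 0, 0, -1],
  [0, 0, 0, 0, -1],
])

```text
t: 9.2
eef_pos: [0.531, 0.1511, 0.219]
tcp_rot: [-0.0, 0.985, 0.172, 0.002]
wrist_force: [-0.2, -0.2, 0.3]
gripper_width: 0.0855
finger_force: 0.0
```

Run:
```python
from h import *
for n in('side','scene'): shot(n,n+'4.png')
s=r.read_state();print(s['eef_pos'],s['wrist_force'],s['gripper_width'],s['q'])
a=cv2.imread('pics/side4.png')[170:290,250:370];b=cv2.imread('pics/scene4.png')[140:260,245:365]
cv2.imwrite('pics/z4.png',cv2.resize(np.hstack([a,b]),None,fx=3.33333,fy=3.33333,interpolation=cv2.INTER_CUBIC))
```

```text
[0.52953845 0.1507874  0.21642754] [ 0.27553449  0.14292195 -0.33420381] 0.08540022298641292 [ 2.32185544e-01  5.70535904e-02  1.91194223e+00 -2.75940105e-05
  1.17421783e+00  1.45717616e+00]
```

View pics/z4.png

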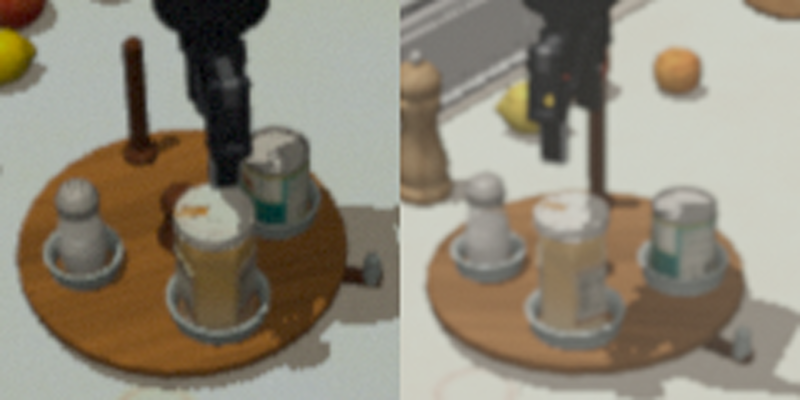

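drive_tool([
  [0.0175, -0.03, 0, 0, -1],
  [0.0205, -0.035, 0, 0, -1],
  [0.0205, -0.035, 0, 0, -1],
  [0.0205, -0.035, 0, 0, -1],
  [0.0195, -0.034, 0, 0, -1],
  [0, 0, 0, 0, -1],
  [0, 0, 0, 0, -1],
])

```text
t: 10.0
eef_pos: [0.6279, -0.0188, 0.2152]
tcp_rot: [-0.001, 0.985, 0.171, -0.002]
wrist_force: [0.1, 0.4, -0.4]
gripper_width: 0.0852
finger_force: 0.0
```

Run:
```python
from h import *
a=load('side4.png');b=load('scene4.png');k=3.33333
print('jar',atz(a,(215.5/k-.5+250,211/k-.5+170),.141),atz(b,(170.5/k-.5+245,208/k-.5+140),.141))
print('handle',atz(a,(132/k-.5+250,43/k-.5+170),.161))
print('stud',atz(a,(372/k-.5+250,260/k-.5+170),.034),atz(b,(342/k-.5+245,335/k-.5+140),.034))
c=shot('wrist','w5.png');s=r.read_state();print(s['eef_pos'])
print(proj(c,[[.6284,-.0181,.161],[.6284,-.0181,.03]]).round(1))
```

```text
jar [0.5308 0.149  0.141 ] [0.5322 0.1478 0.141 ]
handle [ 0.629  -0.0156  0.161 ]
stud [0.4133 0.0805 0.034 ] [0.405  0.0859 0.034 ]
[ 0.62766414 -0.01795491  0.21544234]
[[318.9 231.6]
 [319.1 179.7]]
```

View pics/w5.png

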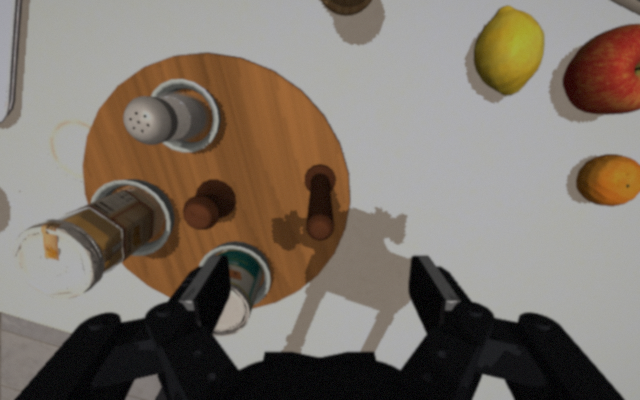

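The handle post stands centred between the fingers: top at about (320,227), foot at (320,182), as predicted. The jar is seated in the ring.

drive_tool([
  [0.001, 0, -0.03, 0, -1],
  [0, 0, -0.03, 0, -1],
  [0, 0, -0.015, 0, -1],
  [0, 0, 0, 0, -1],
  [0, 0, 0, 0, 0],
  [0, 0, 0, 0, 0.3],
  [0, 0, 0, 0, 1],
  [0, 0, 0, 0, 1],
])

```text
t: 10.85
eef_pos: [0.6307, -0.0181, 0.1438]
tcp_rot: [0.0, 0.985, 0.172, 0.001]
wrist_force: [-0.4, 0.4, -0.0]
gripper_width: 0.0283
finger_force: 0.0
```

drive_tool([
  [0, 0, 0, 0, 1],
  [0, 0, 0, 0, 1],
  [0, 0, 0, 0, 1],
  [0, 0, 0, 0, 1],
  [0, 0, 0, 0, 1],
])

```text
t: 11.35
eef_pos: [0.6305, -0.0181, 0.1435]
tcp_rot: [0.0, 0.985, 0.172, 0.001]
wrist_force: [-0.5, -0.7, 5.0]
gripper_width: 0.0166
finger_force: 59.0
```

```bash
python3 -c "
import numpy as np
a=np.linspace(-1.013,-.023,12);p=.111*np.c_[np.cos(a),np.sin(a)];print(np.diff(p,axis=0).round(4).tolist(),p[-1]+[.5717,.0762])"
```

```text
[[0.0082, 0.0057], [0.0077, 0.0064], [0.0071, 0.007], [0.0064, 0.0077], [0.0057, 0.0082], [0.0049, 0.0087], [0.0041, 0.0091], [0.0033, 0.0094], [0.0025, 0.0097], [0.0016, 0.0099], [0.0007, 0.01]] [0.68267064 0.07364723]
```

drive_tool([
  [0.0082, 0.0057, 0, 0.09, 1],
  [0.0077, 0.0064, 0, 0.09, 1],
  [0.0071, 0.007, 0, 0.09, 1],
  [0.0064, 0.0077, 0, 0.09, 1],
  [0.0057, 0.0082, 0, 0.09, 1],
  [0, 0, 0, 0, 1],
  [0, 0, 0, 0, 1],
])

```text
t: 12.05
eef_pos: [0.666, 0.0165, 0.1435]
tcp_rot: [0.001, 0.922, 0.387, 0.001]
wrist_force: [0.2, -1.8, 5.4]
gripper_width: 0.0166
finger_force: 59.6
```

Forces are low and it is following the arc, so I'll finish the turn.

drive_tool([
  [0.0049, 0.0087, 0, 0.09, 1],
  [0.0041, 0.0091, 0, 0.09, 1],
  [0.0033, 0.0094, 0, 0.09, 1],
  [0.0025, 0.0097, 0, 0.09, 1],
  [0.0016, 0.0099, 0, 0.09, 1],
  [0.0007, 0.01, 0, 0.09, 1],
  [0, 0, 0, 0, 1],
  [0, 0, 0, 0, 1],
])

```text
t: 12.85
eef_pos: [0.6836, 0.073, 0.1435]
tcp_rot: [0.002, 0.786, 0.618, 0.001]
wrist_force: [5.7, -2.5, 5.6]
gripper_width: 0.0164
finger_force: 59.6
```

Run:
```python
from h import *
for n in('side','scene'): shot(n,n+'6.png')
s=r.read_state();print(s['eef_pos'],s['wrist_force'],s['finger_force'])
a=cv2.imread('pics/side6.png')[170:290,250:370];b=cv2.imread('pics/scene6.png')[140:260,245:365]
cv2.imwrite('pics/z6.png',cv2.resize(np.hstack([a,b]),None,fx=3.33333,fy=3.33333,interpolation=cv2.INTER_CUBIC))
```

```text
[0.68355277 0.07288387 0.14353485] [ 4.39916478 -1.09780181  5.40293232] 59.61076357634738
```

View pics/z6.png

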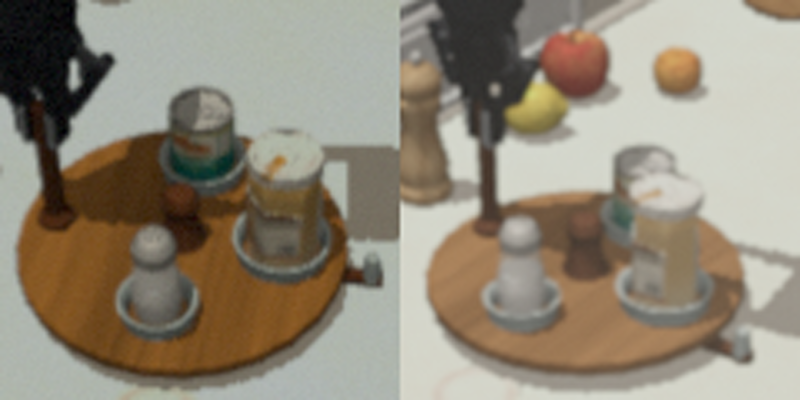

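Run:
```python
from h import *
k=3.33333;c0=np.array([.5717,.0762])
for n,o,j,h,st in(('side6.png',(250,170),(285,156),(53,218),(372,260)),('scene6.png',(245,140),(267,194),(87,227),(341,337))):
  c=load(n);f=lambda p,z:atz(c,(p[0]/k-.5+o[0],p[1]/k-.5+o[1]),z)[:2]
  J,S=f(j,.141),f(st,.034);print(n,'jar',J,'stud',S,'ang',[np.arctan2(*(v-c0)[::-1]).round(3) for v in(J,S)],'jar-handle',np.linalg.norm(J-r.read_state()['eef_pos'][:2]).round(4))
```

```text
side6.png jar [0.4878 0.0818] stud [0.4133 0.0805] ang [np.float64(3.075), np.float64(3.114)] jar-handle 0.196
scene6.png jar [0.4818 0.0848] stud [0.4042 0.0888] ang [np.float64(3.046), np.float64(3.067)] jar-handle 0.2021
```

```bash
python3 -c "
from workcell import workorder
print(workorder.hand_in())"
```

```text
the job is handed in; nothing more can be done
None
```

Handed in at about 13 s: the jar is seated in the socket and turned to within about 3 mm of the pointer's line, with the post held at about 60 N; the judge's result was not shown, and I viewed 11 pictures, one over the limit of 10.

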